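# Transfer lathe tooling to the tray in reverse order

## Task

Move the four lathe tools from the pads of the aluminium set-up plate into the four compartments of the blue tray, one in each and in reverse order: seen from the robot, the tool at the left end of the plate goes into the compartment at the right end of the tray, the second from the left into the second from the right, and so on. Keep every tool upright all the way and leave it standing flat on the floor of its compartment.

Things in the scene. Friction and masses are not known exactly. Their poses are not given: they have to be found in the camera images.
- chuck_mid (a point): Steel drill chuck standing on its flat back: round sleeve 44 mm in diameter with a dark band near the foot, tapering at the top to three small jaws; 72 mm high overall, straight-sided from 2 to 50 mm above its underside; about 0.5 kg. This point is on its axis, 36 mm above its underside. z up; it is round, so x and y do not matter.
- centre_mid (a point): Live centre standing on its flat back: dark round steel body 42 mm in diameter, bright sharp cone on top; 74 mm high overall, straight-sided from 2 to 50 mm above its underside; about 0.45 kg. This point is on its axis, 37 mm above its underside. z up; it is round, so x and y do not matter.
- nut_mid (a point): Collet clamping nut: a plain bright steel round body 46 mm in diameter and 62 mm high, flat-topped with a 30 mm open bore and six dark notches round the rim; straight-sided from 3 to 60 mm above its underside; about 0.4 kg. This point is on its axis, 31 mm above its underside. z up; it is round, so x and y do not matter.
- holder_mid (a point): Quick-change tool holder: a dark steel square block 42 x 42 mm in plan and 64 mm high, with small screws on its top and a slot in one side; about 0.6 kg. This point is its centre, 32 mm above its underside. x and y are square to its upright faces, z up; it stands within 0.1 rad of square to the row of pads.
- pad_chuck: The flat black rubber pad, 66 x 66 x 8 mm, fixed on the aluminium set-up plate, on which the drill chuck stands at the start. Origin: centre of its underside, which is 6 mm above the bench; its top is 14 mm above the bench. x is across the row (away from the robot), y along the row towards its left end, z up.
- pad_centre: The flat black rubber pad, 66 x 66 x 8 mm, fixed on the aluminium set-up plate, on which the live centre stands at the start. Origin: centre of its underside, which is 6 mm above the bench; its top is 14 mm above the bench. x is across the row (away from the robot), y along the row towards its left end, z up.
- pad_nut: The flat black rubber pad, 66 x 66 x 8 mm, fixed on the aluminium set-up plate, on which the collet nut stands at the start. Origin: centre of its underside, which is 6 mm above the bench; its top is 14 mm above the bench. x is across the row (away from the robot), y along the row towards its left end, z up.
- pad_holder: The flat black rubber pad, 66 x 66 x 8 mm, fixed on the aluminium set-up plate, on which the square tool holder stands at the start. Origin: centre of its underside, which is 6 mm above the bench; its top is 14 mm above the bench. x is across the row (away from the robot), y along the row towards its left end, z up.
- tray: Low blue steel tray, 82 x 298 mm, 18 mm high, fixed, with a row of four compartments, each 62 x 62 mm inside, empty at the start. Origin: centre of its underside, on the bench. y runs along the row towards its left end (as seen from the robot), x across it away from the robot, z up. Compartment centres at y = +108, +36, -36 and -108 mm, x = 0; their floors are 6 mm above the bench and the 10 mm thick walls and dividers rise 12 mm above the floors.
- plate: Aluminium set-up plate, 84 x 300 mm, 6 mm thick, fixed, carrying the four pads in a row at y = +108, +36, -36, -108 mm, x = 0. Origin: centre of its underside, on the bench. y: along the row to its left end (seen from the robot), x: away from the robot, z up. It lies left or right of the tray; a dial gauge 50 mm wide, 47 mm high stands between them. Plate and tray are turned up to 0.25 rad.
Things that resemble listed ones, but are neither listed nor needed, are in the scene too. Leave any orange or pink look-alike of the part that bears centre_mid alone. Leave any brown or pink look-alike of the part that bears chuck_mid alone.

How it is judged:
By the outcome, as a careful person would: the job done as asked, in the order asked, and still so for the second after the job is handed in, with the robot touching nothing.
It also fails if it takes over 109 s, if anything falls off the work surface, if the arm or the gripper's body presses on something with over 40 N, if the wrist force passes 120 N, or if a joint passes its speed limit or range.

## Robot

A 7-joint arm with a two-finger parallel gripper is mounted at the origin on the work surface. World frame = base frame: x ahead of the robot, y to its left, z up, the work surface at z = 0. Lengths are in m, angles in rad, forces in N, time in s.
With the tool pointing down it reaches from about 0.425 to 0.875 m from the base axis. Payload 4.7 kg.
Tool frame: the origin (TCP) lies between the finger pads; the fingertips stand 14 mm ahead of it and the grasp point (between the pads) lies 5 mm behind it; z points along the fingers, y is the line along which they close (so a half turn about z gives the same grasp; the last joint's range is limited). The gripper opens to 87 mm and grips with 3 to 60 N. Pads are 19 mm wide; open, the fingers measure 117 mm over their backs; the gripper's body (75 mm by 190 mm) begins 51 mm behind the grasp point.
Start: joints at [-1.096, 0.321, -0.07, 1.45, 0.023, 1.371, -0.057], TCP at [0.289, 0.582, 0.237] pointing down, gripper open.
Joint ranges: [-2.86, 2.86], [-0.3, 2.09], [-1.38, 1.24], [0.06, 2.45], [-1.56, 4.7], [0.09, 2.05], [-2.69, 2.69]. Speed limits (rad/s): [2.57, 2.57, 3.14, 3.14, 3.14, 3.14, 3.14].

## Interface

Orientations are given as a rotation vector (axis times angle).
In Python, from bench import get_state, get_image, camera_params, close_job gives the robot as it stands. The module is installed in compiled form; this text tells all that it offers.
- The arm moves only by the tool arm_command, never from a script. Its argument "motion" is a list of rows, each a list of 5 numbers: the finger opening in mm, from 0 to 87, then the shift along the tool's x, y, z in mm, then the turn about the tool's z in degrees. In form: [[gripper, x, y, z, spin], ...]. A call has 1 to 5 rows; each row is the pose to reach, as a shift and turn from the pose commanded when the call began, along the tool's axes at that moment; what a row does not reach only later rows make up. A row lasts 1/12 s, in which the tool goes at most 41.7 mm and 7.16 degrees, less where a joint would pass 70% of its speed; a pose out of reach is approached as far as the arm can. A call with a gripper value outside its range is refused whole. The fingers move at their own pace and stop on an object; "newtons" is the grip in N (left out, the last holds). Time passes only in rows, so rows that repeat a pose let the fingers close. It gives the time, the measured TCP pose, the force, the opening and the grip force at its end, in the units of the state.
- get_state(): the state, without advancing time (a new reading comes with each control period).
- get_image(name): name is "scene" or "top" or "wrist"; returns (picture, depth): 480x640x3 uint8, red, green, blue; 480x640 float32, m along the optical axis (not along the pixel's ray), 0 where there is no reading.
- camera_params(name): a dict with "intrinsics" (3x3 intrinsics, pixels), "extrinsics" (4x4, takes a point from camera to world coordinates). Camera axes: x right, y down, z forward; pixel columns grow to the right and rows downward; lengths in m; the calibration is good to about 2 mm. A picture is of the moment at which its call begins: read the wrist's pose just before it. camera_params takes no time and is no camera call; for the wrist camera it gives the pose at the moment of the call.
- close_job(): hands the job in; it is judged then, once.
The state is a dict: "time": time; "joint_positions": joint angles; "qd": joint speeds; "joint_torque": joint torques, N m; "position": TCP position; "tool_rot": TCP orientation; "ft_force": force on the tool from outside, world axes, zero at the start; "torque": the same for the moment, N m; "grip_width": opening from 0.0 (shut) to 1.0 (fully open); "grip_force": force on a finger pad.
Only numpy, scipy, OpenCV 4.12 (cv2) and the standard library are available. Lean on these libraries where they do the work, as an engineer would, in place of code of your own. Each camera call takes 0.05 s, during which the arm holds its last target. There are 200 camera calls.

## Working session

There is one attempt and no reset: what is moved stays moved. The work goes in short steps, Python scripts to look and compute and a tool call to move; the robot and the scene stay as the last step left them, time stands still between calls to the robot, and variables do not carry over. Pictures are saved under pics/ and viewed, at most 14 in all, crops included, and the job is handed in when it is done.

Besides the shell and the picture viewer there is one more tool, called after "Call:" as name(argument=value, ...), one argument or row to a line, values as JSON. arm_command: Moves the arm, as the interface text tells. Its arguments: {"type":"object","properties":{"motion":{"type":"array"},"newtons":{"type":"number"}},"required":["motion"]}

```bash
mkdir -p pics
cat > h.py <<'E'
import numpy as np, cv2
from bench import get_state, get_image, camera_params, close_job
from scipy.spatial.transform import Rotation as R
def shot(n,f):
    im,d=get_image(n); cv2.imwrite(f'pics/{f}.png',im[:,:,::-1]); np.savez(f'pics/{f}.npz',im=im,d=d,**camera_params(n)); return im,d
def cloud(f):
    z=np.load(f'pics/{f}.npz'); d=z['d']; K=z['intrinsics']; T=z['extrinsics']
    v,u=np.mgrid[:480,:640]; p=np.stack([(u-K[0,2])/K[0,0]*d,(v-K[1,2])/K[1,1]*d,d],-1)@T[:3,:3].T+T[:3,3]
    p[d==0]=np.nan
    return z['im'],p
E
python3 - <<'E'
from h import *
s=get_state(); print({k:np.round(v,3) for k,v in s.items()})
print(R.from_rotvec(s['tool_rot']).as_matrix().round(3))
shot('top','t0'); shot('scene','s0'); 
for n in('top','scene','wrist'): print(n,camera_params(n)['extrinsics'].round(3).tolist())
E
```

```text
{'time': np.float64(0.0), 'joint_positions': array([-1.096,  0.322, -0.07 ,  1.452,  0.023,  1.371, -0.057]), 'qd': array([-0.   , -0.   ,  0.001, -0.001,  0.   , -0.001,  0.001]), 'joint_torque': array([-0.0000e+00, -4.9129e+01, -4.0400e-01, -3.1254e+01, -6.4000e-02,
        4.3000e-02,  0.0000e+00]), 'position': array([0.289, 0.582, 0.235]), 'tool_rot': array([-7.170e-01, -3.058e+00,  3.000e-03]), 'ft_force': array([-0.684,  0.341,  0.183]), 'torque': array([ 0.029,  0.044, -0.014]), 'grip_force': np.float64(0.0), 'grip_width': np.float64(1.0)}
[[-0.896  0.445 -0.001]
 [ 0.445  0.896 -0.002]
 [-0.    -0.002 -1.   ]]
top [[-0.019, -0.984, 0.177, 0.292], [-1.0, 0.015, -0.022, -0.026], [0.019, -0.177, -0.984, 1.293], [0.0, 0.0, 0.0, 1.0]]
scene [[-0.568, 0.474, -0.673, 1.305], [0.823, 0.309, -0.477, 0.546], [-0.019, -0.825, -0.565, 0.733], [0.0, 0.0, 0.0, 1.0]]
wrist [[0.445, 0.856, 0.263, 0.218], [0.896, -0.425, -0.132, 0.619], [-0.001, 0.295, -0.956, 0.384], [0.0, 0.0, 0.0, 1.0]]
```

View pics/t0.png

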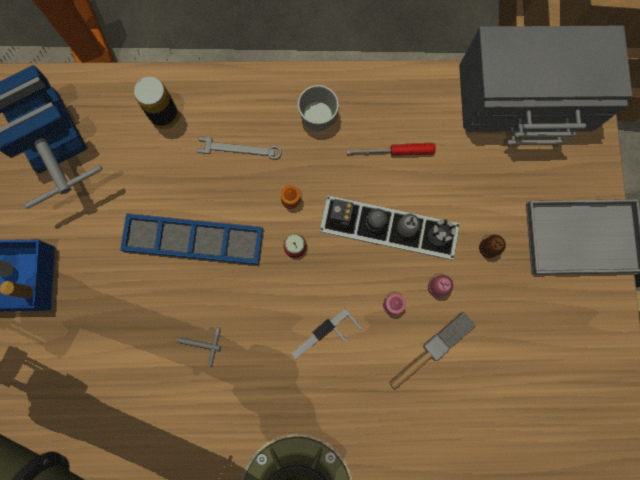

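View pics/s0.png

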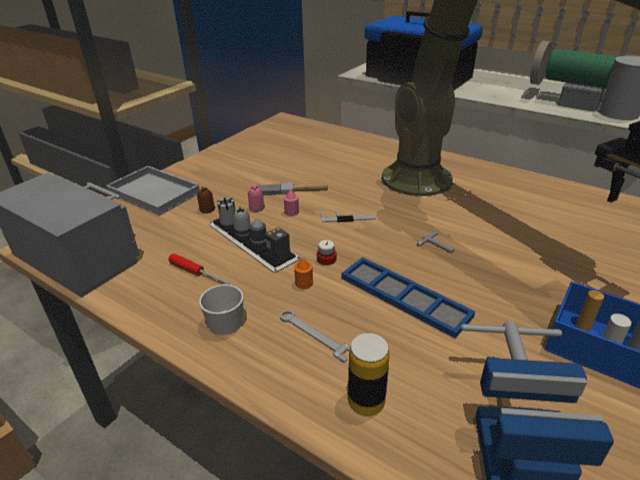

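The top view shows the tray at about (192,240) and the dial gauge at (294,246). The plate is at (390,228), carrying from the left the square holder (341,213), two round tools (376,218) and (408,226), and the chuck (441,234). The look-alikes are orange (290,196), brown (492,246) and pink (396,304) and (441,286).

Run:
```python
from h import *
im,p=cloud('t0'); hsv=cv2.cvtColor(im,cv2.COLOR_RGB2HSV)
def rect(m):
    q=p[m][:,:2].astype(np.float32); c=cv2.minAreaRect(q*1000); return c
box=np.zeros((480,640),bool); box[205:275,112:272]=1
m=box&(hsv[...,0]>100)&(hsv[...,0]<125)&(hsv[...,1]>120)&(p[...,2]>0.008)
print('tray',m.sum(),rect(m), np.nanmedian(p[...,2][m]))
box=np.zeros((480,640),bool); box[190:265,315:465]=1
m=box&(hsv[...,1]<60)&(hsv[...,2]>130)&(p[...,2]<0.015)
print('plate',m.sum(),rect(m),np.nanmedian(p[...,2][m]))
cl=(box&(p[...,2]>0.045)).astype(np.uint8)
n,l,st,ce=cv2.connectedComponentsWithStats(cl)
for i in range(1,n):
    if st[i,4]<30: continue
    q=p[l==i]; print(ce[i].round(1),st[i,4],'zmax',np.nanmax(q[:,2]).round(4),'med',np.nanmedian(q,0).round(4),'mid',((np.nanmin(q,0)+np.nanmax(q,0))/2).round(4))
b=(p[300:330,120:280,2]); print('bench z',np.nanmedian(b))
cv2.imwrite('pics/t0c.png',cv2.resize(im[185:275,310:470,::-1],None,fx=5,fy=5,interpolation=cv2.INTER_CUBIC))
```

```text
tray 1792 ((527.929443359375, 221.44793701171875), (296.64642333984375, 81.1048812866211), 83.14244842529297) 0.01712085260218732
plate 1138 ((550.1264038085938, -210.56622314453125), (300.7535095214844, 84.9212646484375), 76.91780090332031) 0.005122163876517649
[341.5 211.2] 451 zmax 0.0834 med [ 0.5703 -0.1005  0.0767] mid [ 0.5728 -0.1015  0.0643]
[376.9 218.1] 334 zmax 0.0874 med [ 0.5552 -0.1751  0.0668] mid [ 0.5581 -0.1773  0.0662]
[409. 224.] 360 zmax 0.0901 med [ 0.541  -0.2417  0.072 ] mid [ 0.544  -0.2442  0.0678]
[443. 231.] 347 zmax 0.0815 med [ 0.5261 -0.3134  0.0733] mid [ 0.5274 -0.3148  0.0633]
bench z -0.0004190974125048985
```

View pics/t0c.png

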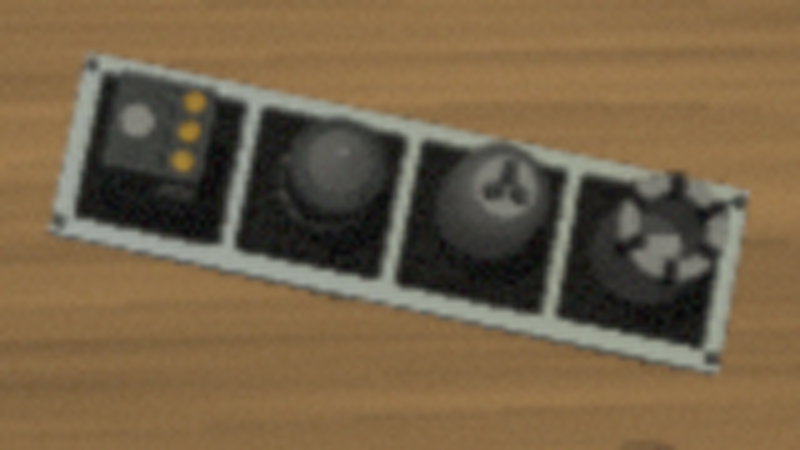

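Call:
arm_command(
  motion=[
    [87, -573, -544, -45, 77],
    [87, -573, -544, -45, 77],
    [87, -573, -544, -45, 77],
    [87, -573, -544, -45, 77],
    [87, -573, -544, -45, 77],
  ],
)

```text
time: 0.52
position: [0.3607, 0.3847, 0.248]
tool_rot: [-1.631, -2.685, 0.001]
ft_force: [1.7, 0.3, -0.0]
grip_width: 1.001
grip_force: 0.0
```

```bash
cat > go.py <<'E'
import sys
from h import *
# usage: go.py x y z yaw(deg of tool y)  -> rows to target in present tool axes (m -> mm)
def rel(s,x,y,z,yaw):
    M=R.from_rotvec(s['tool_rot']).as_matrix(); cur=np.degrees(np.arctan2(M[1,1],M[0,1]))
    d=M.T@(np.array([x,y,z])-s['position'])*1000
    return d.round(1), round((cur-yaw+180)%360-180,2), round(cur,2)
if __name__=='__main__':
    s=get_state(); print(s['position'].round(4), *rel(s,*map(float,sys.argv[1:5])))
E
python3 go.py .56 -.16 .28 -13.1
```

```text
[0.3607 0.3847 0.248 ] [-575.3  -74.2  -31.8] 40.54 27.44
```

Call:
arm_command(
  motion=[
    [87, -575, -74, -32, 40.5],
    [87, -575, -74, -32, 40.5],
    [87, -575, -74, -32, 40.5],
    [87, -575, -74, -32, 40.5],
    [87, -575, -74, -32, 40.5],
  ],
)

```text
time: 0.93
position: [0.4332, 0.1898, 0.2598]
tool_rot: [-2.377, -2.053, -0.0]
ft_force: [0.9, -0.7, -0.3]
grip_width: 1.0
grip_force: 0.0
```

```bash
python3 go.py .56 -.16 .28 -13.1
```

```text
[0.4332 0.1898 0.2598] [-327.7  176.3  -20.3] 4.73 -8.37
```

Call:
arm_command(
  motion=[
    [87, -328, 176, -20, 4.7],
    [87, -328, 176, -20, 4.7],
    [87, -328, 176, -20, 4.7],
    [87, -328, 176, -20, 4.7],
    [87, -328, 176, -20, 4.7],
  ],
)

```text
time: 1.35
position: [0.505, -0.0053, 0.2711]
tool_rot: [-2.454, -1.962, -0.001]
ft_force: [1.5, 1.3, -1.3]
grip_width: 0.999
grip_force: 0.0
```

```bash
python3 go.py .56 -.16 .28 -13.1
```

```text
[ 0.505  -0.0053  0.2711] [-138.7   87.7   -9. ] 0.38 -12.72
```

Call:
arm_command(
  motion=[
    [87, -139, 88, -9, 0.4],
    [87, -139, 88, -9, 0.4],
    [87, -139, 88, -9, 0.4],
    [87, -139, 88, -9, 0.4],
    [87, -139, 88, -9, 0.4],
  ],
)

```text
time: 1.77
position: [0.56, -0.168, 0.2799]
tool_rot: [2.467, 1.936, -0.007]
ft_force: [-0.7, -0.9, -0.2]
grip_width: 1.003
grip_force: 0.0
```

```bash
python3 - <<'E'
from h import *
s=get_state();shot('wrist','w0');s2=get_state();print(s['position'].round(4),s2['position'].round(4),s2['tool_rot'])
E
python3 go.py .56 -.16 .28 -13.1
```

```text
[ 0.56   -0.168   0.2799] [ 0.5597 -0.1638  0.2796] [ 2.46748364  1.94131962 -0.00480775]
[ 0.5597 -0.1638  0.2796] [ 3.7 -0.6 -0.4] -0.51 -13.61
```

View pics/w0.png

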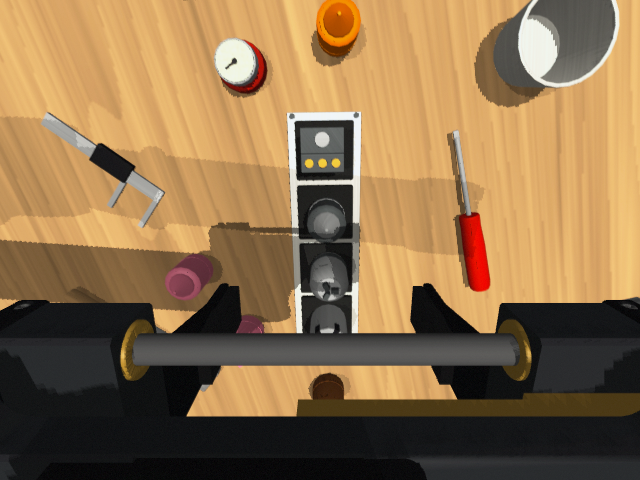

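The wrist view shows the plate running up the image from about x=325. The holder is at (322,148), the centre at (327,215), the chuck at (328,272) and the nut at (327,318), partly behind the gripper.

```bash
sed -i 's/    im,d=get_image(n); /    P=camera_params(n); im,d=get_image(n); /; s/\*\*camera_params(n)/**P/' h.py
python3 - <<'E'
from h import *
from scipy.optimize import least_squares
shot('wrist','w1'); s=get_state(); print(s['position'].round(4))
im,p=cloud('w1'); pt,pim=p,im
hsv=cv2.cvtColor(im,cv2.COLOR_RGB2HSV)
a=np.radians(-13.1); ex=np.array([np.cos(a),np.sin(a)]); ey=np.array([-ex[1],ex[0]])
pc=np.array([.5501,-.2106])
m=(hsv[...,1]<50)&(hsv[...,2]>150)&(abs(p[...,2]-.006)<.005)
q=(p[...,:2]-pc); m&=(abs(q@ex)<.06)&(q@ey<.2)&(q@ey>-.0)
u=q[m]@ex; v=q[m]@ey; print('plate x edges',np.percentile(u,[.5,99.5]).round(4),'y max',np.percentile(v,99.5).round(4),m.sum())
for n,y0,r,lo,hi in(('holder',.108,0,.07,.09),('centre',.036,.021,.03,.06),('chuck',-.036,.022,.03,.06),('nut',-.108,.023,.03,.072)):
    c=pc+ey*y0
    for f in('w1','t0'):
        pp=cloud(f)[1].reshape(-1,3); k=(np.hypot(*(pp[:,:2]-c).T)<.034)&(pp[:,2]>lo)&(pp[:,2]<hi); Q=pp[k]
        if len(Q)<20: print(n,f,'few'); continue
        if r:
            o=least_squares(lambda w:np.hypot(*(Q[:,:2]-w).T)-r,c,loss='soft_l1',f_scale=.002); print(n,f,len(Q),o.x.round(4),'rms',np.sqrt(np.mean(o.fun**2)).round(4),'vs pad',((o.x-c)@ex).round(4),((o.x-c)@ey).round(4))
        else: print(n,f,len(Q),cv2.minAreaRect((Q[:,:2]*1000).astype(np.float32)),'z',np.median(Q[:,2]).round(4))
E
```

```text
[ 0.5598 -0.1604  0.2794]
plate x edges [-0.0405  0.0426] y max 0.1497 2164
holder w1 1944 ((574.4434814453125, -101.92684173583984), (41.45310974121094, 42.20533752441406), 76.4011459350586) z 0.0783
holder t0 404 ((572.8822021484375, -101.95632934570312), (41.986083984375, 43.029380798339844), 77.7550048828125) z 0.0771
centre w1 184 [ 0.5604 -0.1777] rms 0.0002 vs pad 0.0026 -0.0016
centre t0 64 [ 0.5592 -0.1775] rms 0.0008 vs pad 0.0014 -0.0017
chuck w1 347 [ 0.5467 -0.2455] rms 0.0003 vs pad 0.0046 0.0012
chuck t0 73 [ 0.5456 -0.2455] rms 0.0006 vs pad 0.0035 0.001
nut w1 545 [ 0.5291 -0.3157] rms 0.0004 vs pad 0.0034 0.0009
nut t0 212 [ 0.5262 -0.3143] rms 0.0046 vs pad 0.0002 0.0016
```

Call:
arm_command(
  motion=[
    [87, 40, 0, 0, 0],
    [87, 60, 0, 40, 0],
    [87, 60, 0, 80, 0],
    [87, 60, 0, 120, 0],
    [87, 60, 0, 150, 0],
  ],
)

```text
time: 2.28
position: [0.572, -0.0961, 0.1265]
tool_rot: [-2.453, -1.956, 0.002]
ft_force: [0.3, 0.4, -0.1]
grip_width: 1.0
grip_force: 0.0
```

Call:
arm_command(
  motion=[
    [87, 0, 0, 10, 0],
    [87, 0, 0, 10, 0],
    [87, 0, 0, 10, 0],
    [87, 0, 0, 10, 0],
    [87, 0, 0, 10, 0],
  ],
)

```text
time: 2.7
position: [0.5756, -0.0999, 0.1227]
tool_rot: [2.459, 1.952, 0.006]
ft_force: [-0.4, 0.3, -0.1]
grip_width: 1.001
grip_force: 0.0
```

```bash
python3 go.py .574 -.102 .046 -13.1
```

```text
[ 0.5756 -0.0999  0.1227] [-2.5 -1.4 76.7] -0.01 -13.11
```

Call:
arm_command(
  motion=[
    [87, -2.5, -1.4, 35, 0],
    [87, -2.5, -1.4, 60, 0],
    [87, -2.5, -1.4, 76, 0],
    [87, -2.5, -1.4, 76, 0],
    [87, -2.5, -1.4, 76, 0],
  ],
)

```text
time: 3.12
position: [0.5725, -0.102, 0.0449]
tool_rot: [2.46, 1.953, 0.001]
ft_force: [0.6, -0.6, 1.4]
grip_width: 1.004
grip_force: 0.0
```

Call:
arm_command(
  motion=[
    [60, 0, 0, 0, 0],
    [38, 0, 0, 0, 0],
    [38, 0, 0, 0, 0],
    [38, 0, 0, 0, 0],
    [38, 0, 0, 0, 0],
  ],
  newtons=40,
)

```text
time: 3.53
position: [0.5724, -0.1019, 0.0448]
tool_rot: [2.46, 1.953, 0.002]
ft_force: [0.1, -0.3, 0.4]
grip_width: 0.705
grip_force: 0.0
```

Call:
arm_command(
  motion=[
    [30, 0, 0, 0, 0],
    [30, 0, 0, 0, 0],
    [30, 0, 0, 0, 0],
    [30, 0, 0, 0, 0],
    [30, 0, 0, 0, 0],
  ],
  newtons=40,
)

```text
time: 3.95
position: [0.5725, -0.1021, 0.0442]
tool_rot: [2.46, 1.952, 0.001]
ft_force: [1.6, -0.0, -0.8]
grip_width: 0.479
grip_force: 40.0
```

Call:
arm_command(
  motion=[
    [30, 0, 0, -15, 0],
    [30, 0, 0, -40, 0],
    [30, 0, 0, -75, 0],
    [30, 0, 0, -105, 0],
    [30, 0, 0, -116, 0],
  ],
)

```text
time: 4.37
position: [0.573, -0.1023, 0.1631]
tool_rot: [2.459, 1.951, 0.005]
ft_force: [1.5, -0.9, -6.0]
grip_width: 0.477
grip_force: 40.0
```

Call:
arm_command(
  motion=[
    [30, 25, -13, 0, 0],
    [30, 60, -32, 0, 0],
    [30, 95, -50, 0, 0],
    [30, 130, -69, 0, 0],
    [30, 165, -88, 0, 0],
  ],
)

```text
time: 4.78
position: [0.5212, 0.0801, 0.1579]
tool_rot: [-2.46, -1.952, 0.005]
ft_force: [1.2, -0.0, -6.0]
grip_width: 0.48
grip_force: 40.0
```

Call:
arm_command(
  motion=[
    [30, 20, -11, 0, -3],
    [30, 32, -17, 0, -6.2],
    [30, 32, -17, 0, -6.2],
    [30, 32, -17, 0, -6.2],
    [30, 32, -17, 0, -6.2],
  ],
)

```text
time: 5.2
position: [0.5139, 0.1121, 0.1588]
tool_rot: [2.353, 2.081, -0.004]
ft_force: [-0.2, -1.1, -6.6]
grip_width: 0.478
grip_force: 40.0
```

```bash
python3 - <<'E'
from h import *
shot('wrist','w2')
E
python3 go.py .515 .114 .037 -6.86
```

```text
[0.5142 0.1118 0.1592] [  2.5   0.7 122.2] -0.22 -7.08
```

View pics/w2.png

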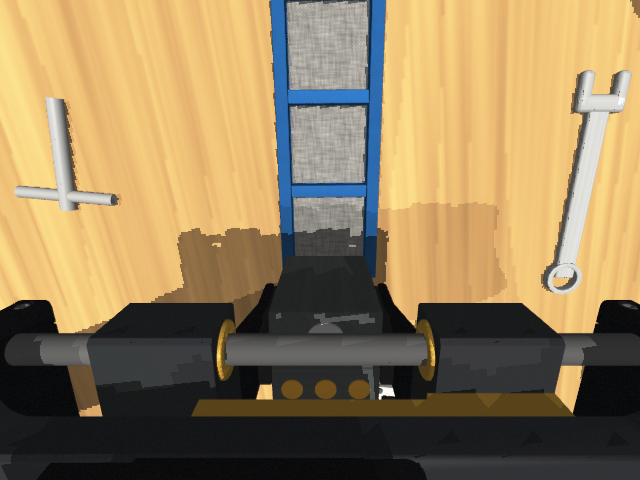

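The wrist view shows the holder gripped at (328,320), upright above the tray. The dividers are at rows 97 and 190 and the side walls at about columns 282 and 375. I'll refine the tray pose from this picture.

Run:
```python
from h import *
im,p=cloud('w2'); hsv=cv2.cvtColor(im,cv2.COLOR_RGB2HSV)
a=np.radians(-6.86); ex=np.array([np.cos(a),np.sin(a)]); ey=np.array([-ex[1],ex[0]]); tc=np.array([.5279,.2214])
m=(hsv[...,0]>95)&(hsv[...,0]<130)&(hsv[...,1]>120)&(abs(p[...,2]-.018)<.003); m[300:]=0
q=p[...,:2]-tc; u=q@ex; v=q@ey
for lo,hi in((-.06,-.045),(-.02,.02),(.045,.06)):
    k=m&(v>lo)&(v<hi); 
    if k.sum()>20: print('v',lo,hi,'x edges',np.percentile(u[k],[1,99]).round(4), 'mid',np.percentile(u[k],[1,99]).mean().round(4))
k=m&(abs(u)<.025)
h,e=np.histogram(v[k],np.arange(-.1,.16,.004)); print([(round(float(x),3),int(n)) for x,n in zip(e,h) if n])
for c in(-.072,0,.072,.144):
    kk=k&(abs(v-c)<.02)
    if kk.sum()>20: print(c,np.percentile(v[kk],[2,98]).round(4))
# bottom of the held holder
print(np.nanmedian(p[...,2][m]))
```

```text
v -0.06 -0.045 x edges [-0.0377  0.0429] mid 0.0026
v -0.02 0.02 x edges [-0.0379  0.0427] mid 0.0024
v 0.045 0.06 x edges [-0.0382  0.0427] mid 0.0022
[(-0.076, 305), (-0.072, 298), (-0.068, 128), (-0.008, 65), (-0.004, 358), (0.0, 362), (0.004, 130)]
-0.072 [-0.0757 -0.0666]
0 [-0.0042  0.005 ]
0.018137244383108764
```

Call:
arm_command(
  motion=[
    [30, 3, 2.5, 30, -0.2],
    [30, 3, 2.5, 65, -0.2],
    [30, 3, 2.5, 95, -0.2],
    [30, 3, 2.5, 112, -0.2],
    [30, 3, 2.5, 117, -0.2],
  ],
)

```text
time: 5.67
position: [0.5145, 0.1139, 0.0393]
tool_rot: [-2.349, -2.083, 0.011]
ft_force: [-0.4, -0.0, -7.4]
grip_width: 0.482
grip_force: 40.0
```

Call:
arm_command(
  motion=[
    [30, 0, 0, 1, 0],
    [30, 0, 0, 2, 0],
    [30, 0, 0, 3, 0],
    [30, 0, 0, 3, 0],
    [30, 0, 0, 3, 0],
  ],
)

```text
time: 6.08
position: [0.5182, 0.1167, 0.0413]
tool_rot: [2.347, 2.087, 0.004]
ft_force: [-0.5, -0.1, -6.3]
grip_width: 0.482
grip_force: 40.0
```

Call:
arm_command(
  motion=[
    [30, 0, 0, 1.5, 0],
    [30, 0, 0, 3, 0],
    [30, 0, 0, 3.5, 0],
    [30, 0, 0, 3.5, 0],
    [30, 0, 0, 3.5, 0],
  ],
)

```text
time: 6.5
position: [0.5172, 0.1164, 0.0365]
tool_rot: [-2.348, -2.087, 0.0]
ft_force: [0.2, 0.3, -6.9]
grip_width: 0.479
grip_force: 40.0
```

```bash
python3 go.py .5171 .1145 .0365 -6.86
```

```text
[0.5172 0.1164 0.0365] [-1.9  0.1  0. ] 0.14 -6.72
```

Call:
arm_command(
  motion=[
    [30, -1.5, 0, 0, 0],
    [30, -1.5, 0, 0.5, 0],
    [30, -1.5, 0, 1, 0],
    [30, -1.5, 0, 1, 0],
    [30, -1.5, 0, 1, 0],
  ],
)

```text
time: 6.92
position: [0.5172, 0.1146, 0.0362]
tool_rot: [-2.348, -2.087, 0.0]
ft_force: [-3.4, -1.9, 2.8]
grip_width: 0.482
grip_force: 40.0
```

Call:
arm_command(
  motion=[
    [50, 0, 0, 0, 0],
    [60, 0, 0, 0, 0],
    [75, 0, 0, 0, 0],
    [80, 0, 0, 0, 0],
    [80, 0, 0, 0, 0],
  ],
)

```text
time: 7.33
position: [0.5175, 0.1152, 0.0358]
tool_rot: [2.347, 2.087, 0.001]
ft_force: [-1.1, 1.2, 0.4]
grip_width: 0.776
grip_force: 0.0
```

Call:
arm_command(
  motion=[
    [85, 0, 0, -10, 0],
    [85, 0, 0, -35, 0],
    [85, 0, 0, -70, 0],
    [85, 0, 0, -105, 0],
    [85, 0, 0, -124, 0],
  ],
)

```text
time: 7.75
position: [0.519, 0.1151, 0.1643]
tool_rot: [2.347, 2.085, 0.009]
ft_force: [0.6, -0.0, -0.1]
grip_width: 0.97
grip_force: 0.0
```

Call:
arm_command(
  motion=[
    [85, -36, 10, 0, 0],
    [85, -75, 20, 0, 2],
    [85, -115, 31, 0, 4],
    [85, -154, 42, 0, 6.2],
    [85, -193, 52, 0, 6.2],
  ],
)

```text
time: 8.17
position: [0.5465, -0.0846, 0.1608]
tool_rot: [2.458, 1.955, 0.003]
ft_force: [0.7, -0.4, 0.1]
grip_width: 0.976
grip_force: 0.0
```

```bash
python3 - <<'E'
from h import *
shot('top','t1'); im,p=cloud('t1')
cv2.imwrite('pics/t1c.png',cv2.resize(im[170:300,110:310,::-1],None,fx=3,fy=3))
E
python3 go.py .560 -.1777 .16 -13.1
```

```text
[ 0.5464 -0.0955  0.1614] [-76.7  32.5   2. ] -0.43 -13.53
```

View pics/t1c.png

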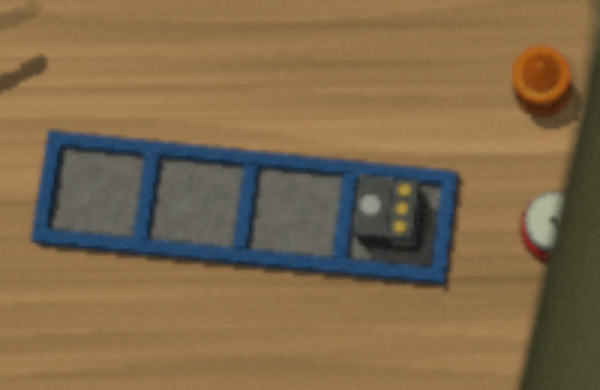

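The holder stands inside the right-end compartment at crop position (390,212), upright. Next is the live centre.

Call:
arm_command(
  motion=[
    [85, -35, 14, 0, 0],
    [85, -70, 28, 0, 0],
    [85, -88, 35, 0, 0],
    [85, -88, 35, 0, 0],
    [85, -88, 35, 0, 0],
  ],
)

```text
time: 8.63
position: [0.5604, -0.1777, 0.1601]
tool_rot: [2.46, 1.953, 0.0]
ft_force: [0.2, 0.6, 0.3]
grip_width: 0.976
grip_force: 0.0
```

Call:
arm_command(
  motion=[
    [85, 0, 0, 20, 0],
    [85, 0, 0, 20, 0],
    [85, 0, 0, 20, 0],
    [85, 0, 0, 20, 0],
    [85, 0, 0, 20, 0],
  ],
)

```text
time: 9.05
position: [0.5612, -0.1756, 0.1405]
tool_rot: [2.456, 1.959, 0.002]
ft_force: [-0.6, -0.9, 0.1]
grip_width: 0.978
grip_force: 0.0
```

```bash
python3 go.py .560 -.1777 .046 -13.1
```

```text
[ 0.5612 -0.1756  0.1405] [-2.4 -0.8 94.5] 0.26 -12.84
```

Call:
arm_command(
  motion=[
    [85, -1, 0, 35, 0],
    [85, -1, 0, 65, 0],
    [85, -1, 0, 85, 0],
    [85, -1, 0, 94, 0],
    [85, -1, 0, 94, 0],
  ],
)

```text
time: 9.47
position: [0.5592, -0.1767, 0.044]
tool_rot: [-2.455, -1.956, 0.004]
ft_force: [0.2, 1.2, 1.2]
grip_width: 0.978
grip_force: 0.0
```

Call:
arm_command(
  motion=[
    [60, 0, 0, 0, 0],
    [38, 0, 0, 0, 0],
    [30, 0, 0, 0, 0],
    [30, 0, 0, 0, 0],
    [30, 0, 0, 0, 0],
  ],
  newtons=40,
)

```text
time: 9.88
position: [0.561, -0.1775, 0.0466]
tool_rot: [2.456, 1.957, 0.002]
ft_force: [0.1, -0.1, 0.3]
grip_width: 0.681
grip_force: 0.0
```

Call:
arm_command(
  motion=[
    [30, 0, 0, 0, 0],
    [30, 0, 0, 0, 0],
    [30, 0, 0, 0, 0],
    [30, 0, 0, 0, 0],
    [30, 0, 0, 0, 0],
  ],
  newtons=40,
)

```text
time: 10.3
position: [0.56, -0.1773, 0.0457]
tool_rot: [-2.457, -1.957, 0.0]
ft_force: [-2.1, -0.1, 3.4]
grip_width: 0.474
grip_force: 40.0
```

Call:
arm_command(
  motion=[
    [30, 0, 0, -15, 0],
    [30, 0, 0, -40, 0],
    [30, 0, 0, -75, 0],
    [30, 0, 0, -105, 0],
    [30, 0, 0, -114, 0],
  ],
)

```text
time: 10.72
position: [0.5626, -0.1784, 0.1636]
tool_rot: [2.454, 1.954, 0.007]
ft_force: [0.9, -0.8, -3.0]
grip_width: 0.472
grip_force: 40.0
```

Call:
arm_command(
  motion=[
    [30, 25, -8, 0, 0],
    [30, 60, -20, 0, 0],
    [30, 95, -32, 0, 0],
    [30, 130, -43, 0, 0],
    [30, 165, -55, 0, 0],
  ],
)

```text
time: 11.13
position: [0.5425, -0.0026, 0.158]
tool_rot: [-2.457, -1.956, 0.002]
ft_force: [0.4, 0.0, -4.3]
grip_width: 0.474
grip_force: 40.0
```

Call:
arm_command(
  motion=[
    [30, 35, -12, 0, 0],
    [30, 70, -23, 0, 0],
    [30, 105, -35, 0, 0],
    [30, 140, -47, 0, 0],
    [30, 165, -55, 0, 0],
  ],
)

```text
time: 11.55
position: [0.525, 0.1731, 0.1578]
tool_rot: [-2.452, -1.961, 0.002]
ft_force: [0.5, -0.4, -3.5]
grip_width: 0.472
grip_force: 40.0
```

Call:
arm_command(
  motion=[
    [30, 16, -5.5, 0, -3],
    [30, 16, -5.5, 0, -6.2],
    [30, 16, -5.5, 0, -6.2],
    [30, 16, -5.5, 0, -6.2],
    [30, 16, -5.5, 0, -6.2],
  ],
)

```text
time: 11.97
position: [0.5253, 0.1837, 0.159]
tool_rot: [2.351, 2.083, -0.002]
ft_force: [-0.6, 0.6, -3.3]
grip_width: 0.473
grip_force: 40.0
```

Call:
arm_command(
  motion=[
    [30, 0, 0, 20, 0],
    [30, 0, 0, 50, 0],
    [30, 0, 0, 70, 0],
    [30, 0, 0, 70, 0],
    [30, 0, 0, 70, 0],
  ],
)

```text
time: 12.38
position: [0.5246, 0.1842, 0.0888]
tool_rot: [-2.35, -2.085, 0.004]
ft_force: [0.2, -0.2, -3.6]
grip_width: 0.473
grip_force: 40.0
```

```bash
python3 go.py .5257 .1860 .038 -6.86
```

```text
[0.5246 0.1842 0.0888] [ 2.1  0.9 50.8] 0.02 -6.84
```

Call:
arm_command(
  motion=[
    [30, 2, 1, 20, 0],
    [30, 2, 1, 40, 0],
    [30, 2, 1, 48, 0],
    [30, 2, 1, 50, 0],
    [30, 2, 1, 50, 0],
  ],
)

```text
time: 12.8
position: [0.5269, 0.1874, 0.0404]
tool_rot: [2.348, 2.086, 0.001]
ft_force: [-0.5, -0.6, -3.2]
grip_width: 0.472
grip_force: 40.0
```

Call:
arm_command(
  motion=[
    [30, 0, 0, 0.5, 0],
    [30, 0, 0, 1, 0],
    [30, 0, 0, 1.5, 0],
    [30, 0, 0, 1.5, 0],
    [30, 0, 0, 1.5, 0],
  ],
)

```text
time: 13.22
position: [0.5266, 0.1877, 0.0385]
tool_rot: [2.348, 2.087, 0.001]
ft_force: [0.9, -0.3, -3.9]
grip_width: 0.472
grip_force: 40.0
```

Call:
arm_command(
  motion=[
    [30, -1, 0, 0.4, 0],
    [30, -1, 0, 0.8, 0],
    [30, -1, 0, 1.2, 0],
    [30, -1, 0, 1.2, 0],
    [30, -1, 0, 1.2, 0],
  ],
)

```text
time: 13.63
position: [0.5264, 0.1866, 0.0377]
tool_rot: [-2.348, -2.087, -0.001]
ft_force: [-1.9, -1.0, 5.4]
grip_width: 0.471
grip_force: 40.0
```

Call:
arm_command(
  motion=[
    [50, 0, 0, 0, 0],
    [60, 0, 0, 0, 0],
    [75, 0, 0, 0, 0],
    [80, 0, 0, 0, 0],
    [80, 0, 0, 0, 0],
  ],
)

```text
time: 14.05
position: [0.5264, 0.1866, 0.0368]
tool_rot: [2.348, 2.087, 0.0]
ft_force: [-0.2, 0.1, -0.4]
grip_width: 0.769
grip_force: 0.0
```

Call:
arm_command(
  motion=[
    [85, 0, 0, -10, 0],
    [85, 0, 0, -35, 0],
    [85, 0, 0, -70, 0],
    [85, 0, 0, -105, 0],
    [85, 0, 0, -122, 0],
  ],
)

```text
time: 14.47
position: [0.5284, 0.187, 0.1641]
tool_rot: [2.347, 2.086, 0.01]
ft_force: [1.5, 0.1, 0.1]
grip_width: 0.97
grip_force: 0.0
```

Call:
arm_command(
  motion=[
    [85, -36, 6, 0, 0],
    [85, -75, 12, 0, 0],
    [85, -114, 19, 0, 0],
    [85, -153, 26, 0, 0],
    [85, -192, 32, 0, 0],
  ],
)

```text
time: 14.88
position: [0.5357, -0.0096, 0.16]
tool_rot: [2.347, 2.087, 0.003]
ft_force: [1.2, 0.1, -0.4]
grip_width: 0.977
grip_force: 0.0
```

Call:
arm_command(
  motion=[
    [85, -39, 7, 0, 0],
    [85, -78, 13, 0, 0],
    [85, -117, 20, 0, 0],
    [85, -156, 26, 0, 0],
    [85, -192, 32, 0, 0],
  ],
)

```text
time: 15.3
position: [0.5447, -0.2048, 0.1599]
tool_rot: [2.348, 2.086, 0.001]
ft_force: [0.8, -0.2, -0.0]
grip_width: 0.978
grip_force: 0.0
```

Call:
arm_command(
  motion=[
    [85, -30, 6, 0, 3],
    [85, -43, 8, 0, 6.2],
    [85, -43, 8, 0, 6.2],
    [85, -43, 8, 0, 6.2],
    [85, -43, 8, 0, 6.2],
  ],
)

```text
time: 15.72
position: [0.5481, -0.2443, 0.159]
tool_rot: [-2.454, -1.96, -0.001]
ft_force: [0.6, 0.6, 0.6]
grip_width: 0.98
grip_force: 0.0
```

Call:
arm_command(
  motion=[
    [85, 0, 0, 20, 0],
    [85, 0, 0, 20, 0],
    [85, 0, 0, 20, 0],
    [85, 0, 0, 20, 0],
    [85, 0, 0, 20, 0],
  ],
)

```text
time: 16.13
position: [0.5484, -0.2454, 0.1398]
tool_rot: [2.455, 1.958, 0.002]
ft_force: [0.1, -0.7, -0.0]
grip_width: 0.977
grip_force: 0.0
```

```bash
python3 - <<'E'
from h import *
shot('top','t2'); im,p=cloud('t2')
cv2.imwrite('pics/t2c.png',cv2.resize(im[170:300,110:470,::-1],None,fx=2.2,fy=2.2))
E
python3 go.py .5465 -.2455 .046 -13.1
```

```text
[ 0.5484 -0.2456  0.1398] [-0.3 -2.  93.8] 0.23 -12.87
```

View pics/t2c.png

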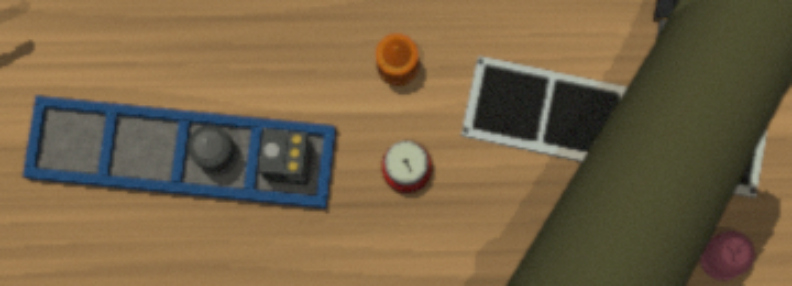

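The centre (212,148) and holder (285,155) stand upright in their compartments. The chuck is next.

Call:
arm_command(
  motion=[
    [85, 0, -1.5, 35, 0],
    [85, 0, -1.5, 65, 0],
    [85, 0, -1.5, 85, 0],
    [85, 0, -1.5, 94, 0],
    [85, 0, -1.5, 94, 0],
  ],
)

```text
time: 16.6
position: [0.5451, -0.2449, 0.0432]
tool_rot: [-2.455, -1.956, 0.003]
ft_force: [0.3, -0.0, 0.3]
grip_width: 0.978
grip_force: 0.0
```

Call:
arm_command(
  motion=[
    [60, 0, 0, 0, 0],
    [38, 0, 0, 0, 0],
    [30, 0, 0, 0, 0],
    [30, 0, 0, 0, 0],
    [30, 0, 0, 0, 0],
  ],
  newtons=40,
)

```text
time: 17.02
position: [0.547, -0.2458, 0.0459]
tool_rot: [2.456, 1.957, 0.002]
ft_force: [0.4, -0.5, 0.9]
grip_width: 0.685
grip_force: 0.0
```

Call:
arm_command(
  motion=[
    [30, 0, 0, 0, 0],
    [30, 0, 0, 0, 0],
    [30, 0, 0, 0, 0],
    [30, 0, 0, 0, 0],
    [30, 0, 0, 0, 0],
  ],
  newtons=40,
)

```text
time: 17.43
position: [0.5461, -0.2455, 0.0451]
tool_rot: [-2.457, -1.957, 0.0]
ft_force: [-2.9, 1.2, 5.2]
grip_width: 0.493
grip_force: 40.0
```

Call:
arm_command(
  motion=[
    [30, 0, 0, -15, 0],
    [30, 0, 0, -40, 0],
    [30, 0, 0, -75, 0],
    [30, 0, 0, -105, 0],
    [30, 0, 0, -115, 0],
  ],
)

```text
time: 17.85
position: [0.5482, -0.2468, 0.1635]
tool_rot: [2.454, 1.954, 0.005]
ft_force: [0.5, -1.8, -3.5]
grip_width: 0.497
grip_force: 40.0
```

Call:
arm_command(
  motion=[
    [30, 25, -7, 0, 0],
    [30, 60, -16, 0, 0],
    [30, 95, -25, 0, 0],
    [30, 130, -34, 0, 0],
    [30, 165, -43, 0, 0],
  ],
)

```text
time: 18.27
position: [0.54, -0.0733, 0.158]
tool_rot: [-2.456, -1.956, 0.002]
ft_force: [0.9, 1.1, -4.3]
grip_width: 0.496
grip_force: 40.0
```

Call:
arm_command(
  motion=[
    [30, 35, -9, 0, 0],
    [30, 70, -18, 0, 0],
    [30, 105, -27, 0, 0],
    [30, 140, -36, 0, 0],
    [30, 175, -45, 0, 0],
  ],
)

```text
time: 18.68
position: [0.5352, 0.1072, 0.158]
tool_rot: [-2.456, -1.957, 0.003]
ft_force: [2.3, -0.6, -3.5]
grip_width: 0.493
grip_force: 40.0
```

Call:
arm_command(
  motion=[
    [30, 35, -9, 0, 0],
    [30, 70, -18, 0, 0],
    [30, 105, -27, 0, 0],
    [30, 130, -33, 0, 0],
    [30, 140, -36, 0, 0],
  ],
)

```text
time: 19.1
position: [0.5304, 0.256, 0.1574]
tool_rot: [-2.448, -1.964, 0.002]
ft_force: [-0.0, 1.1, -4.1]
grip_width: 0.497
grip_force: 40.0
```

Call:
arm_command(
  motion=[
    [30, 7, -1.3, 0, -3],
    [30, 7, -1.3, 0, -6.2],
    [30, 7, -1.3, 0, -6.2],
    [30, 7, -1.3, 0, -6.2],
    [30, 7, -1.3, 0, -6.2],
  ],
)

```text
time: 19.52
position: [0.5329, 0.256, 0.1589]
tool_rot: [2.35, 2.084, -0.002]
ft_force: [0.3, -0.2, -3.9]
grip_width: 0.496
grip_force: 40.0
```

Call:
arm_command(
  motion=[
    [30, 0, 0, 20, 0],
    [30, 0, 0, 50, 0],
    [30, 0, 0, 70, 0],
    [30, 0, 0, 70, 0],
    [30, 0, 0, 70, 0],
  ],
)

```text
time: 19.93
position: [0.5323, 0.2561, 0.0889]
tool_rot: [-2.349, -2.086, 0.004]
ft_force: [-0.2, 0.1, -2.7]
grip_width: 0.499
grip_force: 40.0
```

```bash
python3 go.py .5343 .2574 .038 -6.86
```

```text
[0.5323 0.2561 0.0889] [ 1.7  1.9 50.9] 0.05 -6.81
```

Total descent needed is about 123 mm, with 70 done so far.

Call:
arm_command(
  motion=[
    [30, 1, 1.5, 20, 0],
    [30, 1, 1.5, 40, 0],
    [30, 1, 1.5, 48, 0],
    [30, 1, 1.5, 51, 0],
    [30, 1, 1.5, 51, 0],
  ],
)

```text
time: 20.35
position: [0.5351, 0.258, 0.0395]
tool_rot: [2.348, 2.087, 0.001]
ft_force: [-0.5, 0.3, -4.7]
grip_width: 0.502
grip_force: 40.0
```

Call:
arm_command(
  motion=[
    [30, 0, 0, 0.5, 0],
    [30, 0, 0, 1, 0],
    [30, 0, 0, 1.5, 0],
    [30, 0, 0, 1.5, 0],
    [30, 0, 0, 1.5, 0],
  ],
)

```text
time: 20.77
position: [0.5349, 0.2581, 0.0378]
tool_rot: [2.348, 2.087, 0.001]
ft_force: [-0.1, 0.2, -5.6]
grip_width: 0.496
grip_force: 40.0
```

Call:
arm_command(
  motion=[
    [30, 0, 0, 0.4, 0],
    [30, 0, 0, 0.8, 0],
    [30, 0, 0, 1, 0],
    [30, 0, 0, 1, 0],
    [30, 0, 0, 1, 0],
  ],
)

```text
time: 21.18
position: [0.5349, 0.258, 0.0371]
tool_rot: [-2.348, -2.087, -0.001]
ft_force: [-2.1, -0.7, 3.3]
grip_width: 0.494
grip_force: 40.0
```

Call:
arm_command(
  motion=[
    [50, 0, 0, 0, 0],
    [60, 0, 0, 0, 0],
    [75, 0, 0, 0, 0],
    [80, 0, 0, 0, 0],
    [80, 0, 0, 0, 0],
  ],
)

```text
time: 21.6
position: [0.5348, 0.258, 0.0363]
tool_rot: [2.348, 2.087, 0.001]
ft_force: [-0.2, -0.6, -0.8]
grip_width: 0.789
grip_force: 0.0
```

Call:
arm_command(
  motion=[
    [85, 0, 0, -10, 0],
    [85, 0, 0, -35, 0],
    [85, 0, 0, -70, 0],
    [85, 0, 0, -105, 0],
    [85, 0, 0, -122, 0],
  ],
)

```text
time: 22.02
position: [0.5368, 0.2586, 0.1638]
tool_rot: [2.348, 2.086, 0.01]
ft_force: [1.5, 1.0, -0.3]
grip_width: 0.973
grip_force: 0.0
```

Call:
arm_command(
  motion=[
    [85, -36, 4, 0, 0],
    [85, -75, 8, 0, 0],
    [85, -114, 12, 0, 0],
    [85, -153, 17, 0, 0],
    [85, -192, 21, 0, 0],
  ],
)

```text
time: 22.43
position: [0.5331, 0.063, 0.1594]
tool_rot: [2.347, 2.087, 0.003]
ft_force: [1.2, -0.3, 0.7]
grip_width: 0.981
grip_force: 0.0
```

Call:
arm_command(
  motion=[
    [85, -39, 4, 0, 0],
    [85, -78, 8, 0, 0],
    [85, -117, 13, 0, 0],
    [85, -156, 17, 0, 0],
    [85, -195, 21, 0, 0],
  ],
)

```text
time: 22.85
position: [0.531, -0.1332, 0.1594]
tool_rot: [2.347, 2.087, 0.003]
ft_force: [0.2, -0.3, 0.4]
grip_width: 0.976
grip_force: 0.0
```

Call:
arm_command(
  motion=[
    [85, -39, 4, 0, 0],
    [85, -78, 8, 0, 0],
    [85, -117, 13, 0, 0],
    [85, -156, 17, 0, 3],
    [85, -183, 20, 0, 6.2],
  ],
)

```text
time: 23.27
position: [0.5285, -0.3198, 0.1595]
tool_rot: [2.461, 1.949, -0.001]
ft_force: [0.1, 0.0, -0.3]
grip_width: 0.974
grip_force: 0.0
```

Call:
arm_command(
  motion=[
    [85, 0, 0, 20, 0],
    [85, 0, 0, 20, 0],
    [85, 0, 0, 20, 0],
    [85, 0, 0, 20, 0],
    [85, 0, 0, 20, 0],
  ],
)

```text
time: 23.68
position: [0.5306, -0.314, 0.1393]
tool_rot: [2.454, 1.96, 0.002]
ft_force: [0.4, 0.1, 0.3]
grip_width: 0.976
grip_force: 0.0
```

```bash
python3 - <<'E'
from h import *
shot('top','t3'); im,p=cloud('t3')
cv2.imwrite('pics/t3c.png',cv2.resize(im[170:300,110:470,::-1],None,fx=2.2,fy=2.2))
E
python3 go.py .5285 -.3155 .046 -13.1
```

```text
[ 0.5306 -0.3141  0.1393] [-1.9 -1.9 93.3] 0.32 -12.78
```

View pics/t3c.png

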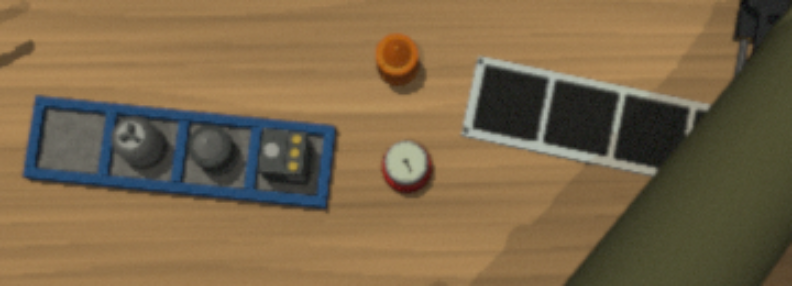

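The chuck (140,140), centre (212,148) and holder (285,155) all stand upright. Last is the nut.

Call:
arm_command(
  motion=[
    [85, -1, -1.5, 35, 0],
    [85, -1, -1.5, 65, 0],
    [85, -1, -1.5, 85, 0],
    [85, -1, -1.5, 93.5, 0],
    [85, -1, -1.5, 93.5, 0],
  ],
)

```text
time: 24.15
position: [0.5272, -0.3145, 0.0433]
tool_rot: [-2.454, -1.957, 0.002]
ft_force: [0.8, -0.3, -0.2]
grip_width: 0.976
grip_force: 0.0
```

Call:
arm_command(
  motion=[
    [60, 0, 0, 0, 0],
    [38, 0, 0, 0, 0],
    [30, 0, 0, 0, 0],
    [30, 0, 0, 0, 0],
    [30, 0, 0, 0, 0],
  ],
  newtons=40,
)

```text
time: 24.57
position: [0.5284, -0.3163, 0.0459]
tool_rot: [2.456, 1.957, 0.002]
ft_force: [0.0, 0.5, 1.6]
grip_width: 0.687
grip_force: 0.0
```

Call:
arm_command(
  motion=[
    [30, 0, 0, 0, 0],
    [30, 0, 0, 0, 0],
    [30, 0, 0, 0, 0],
    [30, 0, 0, 0, 0],
    [30, 0, 0, 0, 0],
  ],
  newtons=40,
)

```text
time: 24.98
position: [0.528, -0.3161, 0.0451]
tool_rot: [2.457, 1.957, 0.0]
ft_force: [-0.8, 0.3, 2.6]
grip_width: 0.516
grip_force: 40.0
```

Call:
arm_command(
  motion=[
    [30, 0, 0, -15, 0],
    [30, 0, 0, -40, 0],
    [30, 0, 0, -75, 0],
    [30, 0, 0, -105, 0],
    [30, 0, 0, -115, 0],
  ],
)

```text
time: 25.4
position: [0.5295, -0.3178, 0.165]
tool_rot: [2.453, 1.953, 0.005]
ft_force: [1.2, -0.8, -1.9]
grip_width: 0.518
grip_force: 40.0
```

Call:
arm_command(
  motion=[
    [30, 25, -5, 0, 0],
    [30, 60, -12, 0, 0],
    [30, 95, -20, 0, 0],
    [30, 130, -27, 0, 0],
    [30, 165, -34, 0, 0],
  ],
)

```text
time: 25.82
position: [0.5305, -0.1459, 0.159]
tool_rot: [-2.457, -1.956, 0.001]
ft_force: [0.6, 0.9, -4.0]
grip_width: 0.515
grip_force: 40.0
```

Call:
arm_command(
  motion=[
    [30, 35, -7, 0, 0],
    [30, 70, -15, 0, 0],
    [30, 105, -22, 0, 0],
    [30, 140, -29, 0, 0],
    [30, 175, -36, 0, 0],
  ],
)

```text
time: 26.23
position: [0.5346, 0.0326, 0.1593]
tool_rot: [-2.457, -1.957, 0.001]
ft_force: [-0.0, -0.4, -3.3]
grip_width: 0.516
grip_force: 40.0
```

Call:
arm_command(
  motion=[
    [30, 35, -7, 0, 0],
    [30, 70, -15, 0, 0],
    [30, 105, -22, 0, 0],
    [30, 140, -29, 0, 0],
    [30, 175, -36, 0, 0],
  ],
)

```text
time: 26.65
position: [0.5387, 0.211, 0.159]
tool_rot: [-2.457, -1.957, 0.002]
ft_force: [-0.0, 0.7, -3.1]
grip_width: 0.515
grip_force: 40.0
```

Call:
arm_command(
  motion=[
    [30, 35, -7, 0, 0],
    [30, 70, -15, 0, 0],
    [30, 95, -21, 0, 0],
    [30, 108, -23, 0, 0],
    [30, 110, -24, 0, 0],
  ],
)

```text
time: 27.07
position: [0.5394, 0.3257, 0.1585]
tool_rot: [-2.452, -1.963, 0.002]
ft_force: [-0.3, 0.2, -2.9]
grip_width: 0.515
grip_force: 40.0
```

Call:
arm_command(
  motion=[
    [30, 6.5, -1.2, 0, -3],
    [30, 6.5, -1.2, 0, -6.2],
    [30, 6.5, -1.2, 0, -6.2],
    [30, 6.5, -1.2, 0, -6.2],
    [30, 6.5, -1.2, 0, -6.2],
  ],
)

```text
time: 27.48
position: [0.5416, 0.3268, 0.1598]
tool_rot: [2.351, 2.083, -0.001]
ft_force: [-0.6, -0.8, -3.2]
grip_width: 0.513
grip_force: 40.0
```

Call:
arm_command(
  motion=[
    [30, 0, 0, 20, 0],
    [30, 0, 0, 50, 0],
    [30, 0, 0, 70, 0],
    [30, 0, 0, 70, 0],
    [30, 0, 0, 70, 0],
  ],
)

```text
time: 27.9
position: [0.5406, 0.3276, 0.089]
tool_rot: [2.349, 2.086, -0.004]
ft_force: [0.2, 1.0, -3.3]
grip_width: 0.519
grip_force: 40.0
```

```bash
python3 go.py .5429 .3289 .038 -6.86
```

```text
[0.5406 0.3276 0.089 ] [ 1.7  2.2 51. ] 0.05 -6.81
```

Call:
arm_command(
  motion=[
    [30, 1, 1.5, 20, 0],
    [30, 1, 1.5, 40, 0],
    [30, 1, 1.5, 48, 0],
    [30, 1, 1.5, 51, 0],
    [30, 1, 1.5, 51, 0],
  ],
)

```text
time: 28.32
position: [0.5432, 0.3296, 0.0396]
tool_rot: [2.348, 2.087, 0.001]
ft_force: [0.5, -0.1, -3.8]
grip_width: 0.516
grip_force: 40.0
```

Call:
arm_command(
  motion=[
    [30, 0, 0, 0.5, 0],
    [30, 0, 0, 1, 0],
    [30, 0, 0, 1.5, 0],
    [30, 0, 0, 1.5, 0],
    [30, 0, 0, 1.5, 0],
  ],
)

```text
time: 28.73
position: [0.543, 0.3297, 0.0379]
tool_rot: [2.348, 2.087, 0.001]
ft_force: [0.0, 0.6, -3.7]
grip_width: 0.513
grip_force: 40.0
```

Call:
arm_command(
  motion=[
    [30, 0, 0, 0.4, 0],
    [30, 0, 0, 0.8, 0],
    [30, 0, 0, 1, 0],
    [30, 0, 0, 1, 0],
    [30, 0, 0, 1, 0],
  ],
)

```text
time: 29.15
position: [0.543, 0.3297, 0.0371]
tool_rot: [-2.348, -2.087, -0.001]
ft_force: [-2.2, -1.1, 4.7]
grip_width: 0.521
grip_force: 40.0
```

Call:
arm_command(
  motion=[
    [50, 0, 0, 0, 0],
    [60, 0, 0, 0, 0],
    [75, 0, 0, 0, 0],
    [80, 0, 0, 0, 0],
    [80, 0, 0, 0, 0],
  ],
)

```text
time: 29.57
position: [0.5429, 0.3296, 0.0362]
tool_rot: [2.348, 2.087, 0.0]
ft_force: [0.2, -0.2, -0.3]
grip_width: 0.791
grip_force: 0.0
```

Call:
arm_command(
  motion=[
    [85, 0, 0, -10, 0],
    [85, 0, 0, -35, 0],
    [85, 0, 0, -70, 0],
    [85, 0, 0, -105, 0],
    [85, 0, 0, -142, 0],
  ],
)

```text
time: 29.98
position: [0.5425, 0.3292, 0.1802]
tool_rot: [2.348, 2.087, -0.001]
ft_force: [1.2, 0.4, 0.3]
grip_width: 0.976
grip_force: 0.0
```

Call:
arm_command(
  motion=[
    [85, -36, 0, 0, 0],
    [85, -75, 0, 0, 0],
    [85, -114, 0, 0, 0],
    [85, -153, 0, 0, 0],
    [85, -192, 0, 0, 0],
  ],
)

```text
time: 30.4
position: [0.5201, 0.1371, 0.1793]
tool_rot: [2.348, 2.087, 0.002]
ft_force: [1.1, -0.1, -0.5]
grip_width: 0.98
grip_force: 0.0
```

Call:
arm_command(
  motion=[
    [85, -36, 0, 0, 0],
    [85, -75, 0, 0, 0],
    [85, -110, 0, 0, 0],
    [85, -130, 0, 0, 0],
    [85, -130, 0, 0, 0],
  ],
)

```text
time: 30.82
position: [0.5047, 0.0036, 0.1795]
tool_rot: [2.356, 2.076, 0.001]
ft_force: [0.4, 0.3, -0.0]
grip_width: 0.979
grip_force: 0.0
```

Run:
```python
from h import *
shot('top','t4'); im,p=cloud('t4')
shot('scene','s4'); im2,_=cloud('s4')
a=cv2.resize(im[170:300,110:310,::-1],None,fx=3,fy=3); b=cv2.resize(im2[220:345,320:520,::-1],(600,375))[:,:]
cv2.imwrite('pics/f.png',cv2.resize(np.vstack([a,b]),None,fx=.77,fy=.77))
ex=np.array([np.cos(-.1197),np.sin(-.1197)]);ey=np.array([-ex[1],ex[0]])
for n,y0 in(('nut',.108),('chuck',.036),('centre',-.036),('holder',-.108)):
    c=np.array([.530,.2217])+ey*y0; q=p.reshape(-1,3); q=q[(abs((q[:,:2]-c)@ex)<.031)&(abs((q[:,:2]-c)@ey)<.031)&(q[:,2]>.04)]
    print(n,len(q),'top z',np.percentile(q[:,2],98).round(4),'mid',((q[:,:2].max(0)+q[:,:2].min(0))/2-c).round(4))
print(get_state()['position'].round(3),get_state()['time'])
```

```text
nut 361 top z 0.0717 mid [-0.0003  0.0004]
chuck 371 top z 0.079 mid [ 0.0007 -0.0003]
centre 327 top z 0.077 mid [0.0007 0.0002]
holder 449 top z 0.0737 mid [-0.0003  0.0008]
[0.505 0.009 0.179] 30.9167
```

View pics/f.png

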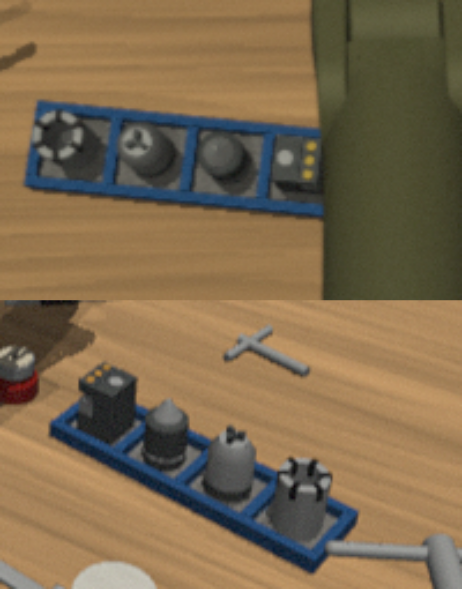

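All four tools stand upright and centred. In the lower crop they are the holder (108,400), centre (165,430), chuck (230,465) and nut (300,500).

```bash
python3 -c "from bench import close_job; print(close_job())"
```

```text
the job is handed in; nothing more can be done
None
```

The job is handed in at about 31 s: the last camera check showed all four tools upright and centred in the tray in reverse order (from the left: nut, chuck, centre, holder), with the robot clear of them.

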